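# Set out the dispensing tray to its printed layout by sliding the containers

## Task

Set out the tray to match its printed card: slide the white vitamin tub, the amber jar and the steel tin onto the tray, which is open at its left end, so that each stands wholly inside its own outline, the tub in the green ring, the jar in the orange ring and the tin square in the dark rectangle. They are full and their lids are not done up, so keep them upright on the surface and never lift them. The teal bottle is already in its ring: it must still be inside it at the end, and leave the other things on the worktop where they are.

Things in the scene. Friction and masses are not known exactly. Their poses are not given: they have to be found in the camera images.
- tub_c (a point): Tall white vitamin tub with a green ribbed lid and a green band: upright cylinder 92 mm in diameter, 118 mm tall, about 0.4 kg, too wide for most grippers; pushed in its lower half it slides, pushed near the top it may tip. The point is its centre, half-way up (59 mm above the worktop). Loose.
- jar_c (a point): Squat amber glass jar with a black lid: upright cylinder 86 mm in diameter, 72 mm tall, about 0.4 kg. The point is its centre, 36 mm above the worktop. Loose.
- tin_c (a point): Rectangular steel tin with a lid: 104 mm long (its x axis), 74 mm wide (its y axis), 50 mm tall, about 0.4 kg, flat faces. The point is its centre, 25 mm above the worktop. Loose. Which long face leads does not matter.
- bottle_c (a point): Teal pill bottle with a white flip cap: upright cylinder 68 mm in diameter, 108 mm tall. Already stands in its teal ring on the tray. The point is its centre, 54 mm above the worktop. Loose.
- tray: Flat sheet-steel tray fixed to the worktop. Inside 320 mm along its x axis (away from the robot) by 280 mm along y; origin at the middle of its floor, at worktop height. Rims 12 mm high, 3 mm thick along both x sides and the -y end; the +y end is open, without a step (things slide straight in). A low handle stands 30 mm out from the -y end. The outlines stand two and two.
- spot_tub: Green ring printed on the tray's card for the tub: inside diameter 116 mm, so 12 mm of room all round. Origin at its centre. It lies 67.5 mm from the tray's middle towards the open end, 68 mm to the tray's +x or -x side; the jar's ring takes the other side.
- spot_jar: Orange ring printed for the jar: inside diameter 110 mm, 12 mm of room all round. Origin at its centre. (Behind the tray, along the back of the worktop, stands a fixed low white cupboard 200 mm tall, its front about 0.83 m from the robot's axis and its door knob about 0.78 m; not part of the job.)
- spot_tin: Dark rectangle printed for the tin: inside 128 mm along its x axis by 98 mm along its y axis, 12 mm of room on every side. Origin at its centre; its axes are parallel to the tray's. It lies 67.5 mm from the tray's middle away from the open end, on the +x or -x side; the bottle's ring takes the other side.
- spot_bottle: Teal ring printed for the bottle: inside diameter 92 mm. Origin at its centre.
- cup_c (a point): Bystander: clear measuring cup, 48 mm in diameter at the rim, 55 mm tall; point half-way up. Loose.
- dropper_c (a point): Bystander: small brown dropper bottle, 34 mm in diameter, 82 mm tall; point 40 mm up. Loose.
- organiser_c (a point): Bystander: flat weekly pill organiser, 45 mm (its x axis) by 160 mm (its y axis), 24 mm tall; point at its middle. Loose, right of the tray.
- mortar_c (a point): Bystander: white ceramic mortar, 100 mm in diameter, 60 mm tall; point half-way up. Loose, right of the tray.
- spatula_grip (a point): Bystander: tablet spatula 180 mm long lying flat; the point is on its handle. Loose, at the left of the worktop.
There are look-alikes about, which are no part of the job. Leave any red look-alike of the part that bears jar_c alone. Leave any yellow look-alike of the part that bears tub_c alone.

How it is judged (in metres and radians):
At the end, for the whole second after the job is handed in: The tub, jar and bottle stand upright on the tray, each centre within 13 mm of the centre of its own ring; the tin's centre is within 13 mm of its rectangle's centre along both of the rectangle's axes and the tin is square to it within 0.24 rad, either way round and all stay so (horizontal distance between tub_c and spot_tub below 0.013 m and horizontal distance between jar_c and spot_jar below 0.013 m and horizontal distance between bottle_c and spot_bottle below 0.013 m and x of tin_c in the frame of spot_tin between -0.013 and 0.013 m and y of tin_c in the frame of spot_tin between -0.013 and 0.013 m and angle between the x axis of tin_c and the x axis of spot_tin, either way round below 0.24 rad and angle between each of tub_c, jar_c, tin_c, bottle_c's own z axis and vertical below 0.1 rad and height (world z) of tub_c below 0.066 m and height (world z) of jar_c below 0.043 m and height (world z) of tin_c below 0.032 m); the robot touches nothing.
It fails at once if a container is tipped by more than 0.4 rad (angle between any of tub_c, jar_c, tin_c, bottle_c's own z axis and vertical above 0.4 rad).
It fails at once if the tub, jar, tin or bottle is lifted more than 25 mm off the surface (height (world z) of tub_c above 0.084 m or height (world z) of jar_c above 0.061 m or height (world z) of tin_c above 0.05 m or height (world z) of bottle_c above 0.079 m).
It fails at once if another thing on the worktop is shifted by more than 25 mm (distance of any of cup_c, dropper_c, organiser_c, mortar_c, spatula_grip from where it was at the start of the episode above 0.025 m).
It also fails if it takes over 66 s, if anything falls off the work surface, if the arm or the gripper's body presses on something with over 40 N, if the wrist force passes 120 N, or if a joint passes its speed limit or range.

## Robot

A 6-joint arm with a two-finger parallel gripper is mounted at the origin on the work surface. World frame = base frame: x ahead of the robot, y to its left, z up, the work surface at z = 0. Lengths are in m, angles in degrees, forces in N, time in s.
With the tool pointing down it reaches from about 0.4 to 0.825 m from the base axis. Payload 7 kg.
Tool frame: the origin (TCP) lies midway between the tips of the shut fingers; the grasp point (between the pads) lies 19 mm behind it (r.grasp_offset is the distance from the TCP to the grasp point, in m); z points along the fingers, x is the direction in which the jaws open and shut, and the axes are right-handed (so a half turn about z gives the same grasp; the last joint's range is limited). The gripper opens to 88 mm and grips with 3 to 60 N. Pads are 19 mm wide; open, the fingers measure 130 mm over their backs; the gripper's body (78 mm by 193 mm) begins 47 mm behind the grasp point.
Start: joints at [-52.936, 20.546, 0.682, 0, -70.136, -16.507], TCP at [0.237, -0.632, 0.227] pointing down, gripper open.
Joint ranges: [-176.03, 176.03], [-82.01, 121.73], [-58.28, 71.71], [-173.87, 95.51], [-174.79, -0.11], [-173.66, 173.66]. Speed limits (degrees/s): [136.94, 136.94, 172.46, 180, 180, 180].

## Interface

Orientations are given as [roll, pitch, yaw] about the fixed x, y, z axes, in that order (R = Rz(yaw) Ry(pitch) Rx(roll)).
In Python, from plant import r gives the robot as it stands.
- The arm moves only by the tool step_arm, never from a script. Its argument "deltas" is a list of rows, each a list of 7 numbers: the turn, a rotation vector about the tool's x, y, z in rad, then the shift along the tool's x, y, z in mm, then the opening, from -1 (shut) to 1 (fully open), so that 0 is half open. In form: [[ax, ay, az, x, y, z, grip], ...]. A call has 1 to 10 rows; each row shifts and turns the pose as measured when the row begins, along the tool's axes as they then stand; what a row does not reach is not made up. A row lasts 1/10 s, in which the tool goes at most 50 mm and 8.59 degrees, less where a joint would pass 70% of its speed; a pose out of reach is approached as far as the arm can. A call with a gripper value outside its range is refused whole. The fingers move at their own pace and stop on an object; "squeeze" is the grip in N (left out, the last holds). Time passes only in rows, so rows that do not move let the fingers close. It gives the time, the measured TCP pose, the force and the opening at its end, in the units of the state.
- r.get_state(): the state, without advancing time (a new reading comes with each control period).
- r.capture(name): name is "side" or "top"; returns the picture (480x640x3 uint8, red, green, blue); there is no depth.
- r.camera_info(name): a dict with "vertical_fov" (degrees; the focal length in pixels is half the picture's height over the tangent of half this angle, whatever the lens; pixels are square), "cx", "cy" (the principal point, pixels), "k1" (the pictures are not rectified: a ray, as slopes to the right and down, at radius r is drawn at 1 + k1 r^2 times it, then the intrinsics apply), "view" (4x4, takes a point from world to camera coordinates). Camera axes: x right, y down, z forward; pixel columns grow to the right and rows downward; lengths in m; the calibration is good to about 2 mm. A picture is of the moment at which its call begins. camera_info takes no time and is no camera call.
- r.close_job(): hands the job in, once; it reports no verdict.
The state is a dict: "time_s": time; "joints": joint angles; "qd": joint speeds; "joint_torque": joint torques, N m; "tcp_pos": TCP position; "eef_rot": TCP orientation; "contact_force": force on the tool from outside, world axes, zero at the start; "moment": the same for the moment, N m; "gripper_width": finger opening in m.
Only numpy, scipy, OpenCV 4.12 (cv2) and the standard library are available. Lean on these libraries where they do the work, as an engineer would, in place of code of your own. Each camera call takes 0.05 s, during which the arm holds its last target.

## Working session

There is one attempt and no reset: what is moved stays moved. The work goes in short steps, Python scripts to look and compute and a tool call to move; the robot and the scene stay as the last step left them, time stands still between calls to the robot, and variables do not carry over. Pictures are saved under pics/ and viewed, and the job is handed in when it is done.

Besides the shell and the picture viewer there is one more tool, called after "Call:" by a JSON object that holds its "op" and its "data". step_arm: Moves the arm, as the interface text tells. Its arguments: {"type":"object","properties":{"deltas":{"type":"array","items":{"type":"array","items":{"type":"number"}}},"squeeze":{"type":"number"}},"required":["deltas"]}

```bash
ls; mkdir -p pics
python3 - <<'E'
from plant import r
import cv2,numpy as np
print(r.get_state())
for n in("top","side"):
    im=r.capture(n); cv2.imwrite(f"pics/{n}0.png",im[:,:,::-1]); print(n,r.camera_info(n))
E
```

```text
pics
{'time_s': 0.0, 'joints': array([-5.29352027e+01,  2.05904570e+01,  6.35613329e-01, -2.10997136e-02,
       -7.01367229e+01, -1.65061315e+01]), 'qd': array([ 0.13839202,  0.02634155, -0.02354859,  0.04332248,  0.07303231,
       -0.03216913]), 'joint_torque': array([ 1.86380654e-03, -5.82712054e+01,  2.93066454e+01,  6.99733034e+00,
        7.14212714e-03, -2.26420320e-04]), 'tcp_pos': array([ 0.23684182, -0.6315692 ,  0.22564463]), 'eef_rot': array([-1.79993000e+02, -9.34291608e-02,  1.10551475e+02]), 'contact_force': array([-0.50763404, -0.87144012, -0.01278428]), 'moment': array([0.012872  , 0.0006418 , 0.03943612]), 'gripper_width': 0.08715792498528606}
top {'vertical_fov': 47.21685027992884, 'cx': 322.7424781833321, 'cy': 239.5083259774506, 'k1': -0.050455047482977355, 'view': array([[ 0.00632522, -0.99989067, -0.01336546,  0.00200974],
       [-0.99228724, -0.00462131, -0.1238736 ,  0.52979687],
       [ 0.12379829,  0.0140459 , -0.99220799,  1.54248612],
       [ 0.        ,  0.        ,  0.        ,  1.        ]])}
side {'vertical_fov': 57.51649332036836, 'cx': 320.26244032498084, 'cy': 242.8742217008895, 'k1': -0.10064393509322073, 'view': array([[-0.95453703, -0.29789822, -0.01075668,  0.52507289],
       [-0.21052389,  0.69923774, -0.68318832,  0.15160975],
       [ 0.21104206, -0.64986401, -0.730163  ,  0.89482577],
       [ 0.        ,  0.        ,  0.        ,  1.        ]])}
```

View pics/top0.png

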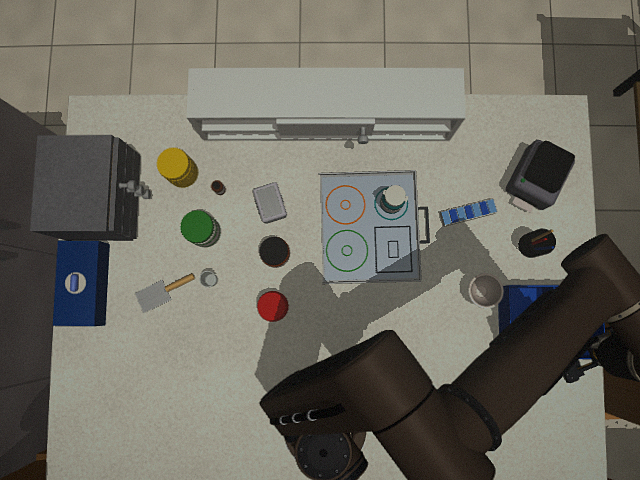

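View pics/side0.png

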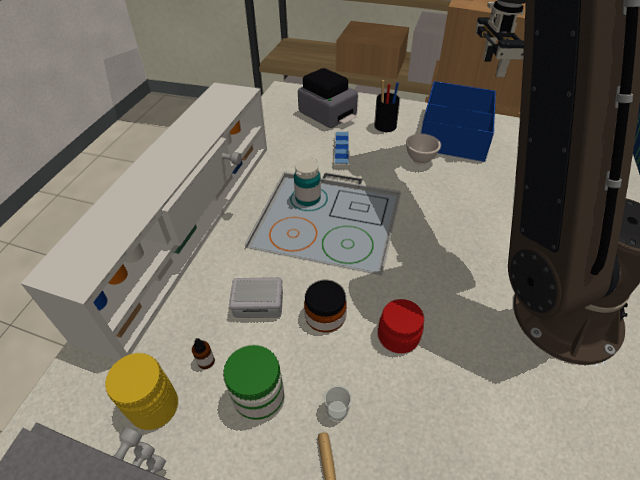

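The top view shows the tray at about (370,226), open to the left. Its rings are orange (345,204), green (347,250), dark rectangle (393,249), and the bottle's at about (391,202). The tin is near (270,202), the amber jar (274,251), the red look-alike (272,305) and the green-lidded tub (198,227). I'll enlarge this for measuring.

```bash
cat > h.py <<'E'
import numpy as np,cv2
from plant import r
def KD(n):
    c=r.camera_info(n); f=240/np.tan(np.radians(c["vertical_fov"]/2))
    return np.array([[f,0,c["cx"]],[0,f,c["cy"]],[0,0,1]]),np.array([c["k1"],0,0,0,0]),np.array(c["view"])
def w(n,u,v,z):
    K,D,V=KD(n); p=cv2.undistortPoints(np.array([[[u,v]]],float),K,D)[0,0]
    R=V[:3,:3];o=-R.T@V[:3,3];d=R.T@np.array([p[0],p[1],1]); return (o+d*(z-o[2])/d[2])
def px(n,P):
    K,D,V=KD(n); return cv2.projectPoints(np.array(P,float).reshape(-1,1,3),cv2.Rodrigues(V[:3,:3])[0],V[:3,3],K,D)[0][:,0]
def crop(n,src,x0,y0,x1,y1,out,s):
    im=cv2.imread(src)[y0:y1,x0:x1]; cv2.imwrite(out,cv2.resize(im,None,fx=s,fy=s,interpolation=cv2.INTER_CUBIC))
E
python3 - <<'E'
from h import *
crop("top","pics/top0.png",310,160,440,290,"pics/c1.png",4.5)
crop("top","pics/top0.png",170,170,300,290,"pics/c2.png",5)
E
```

```text
(no output)
```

View pics/c1.png

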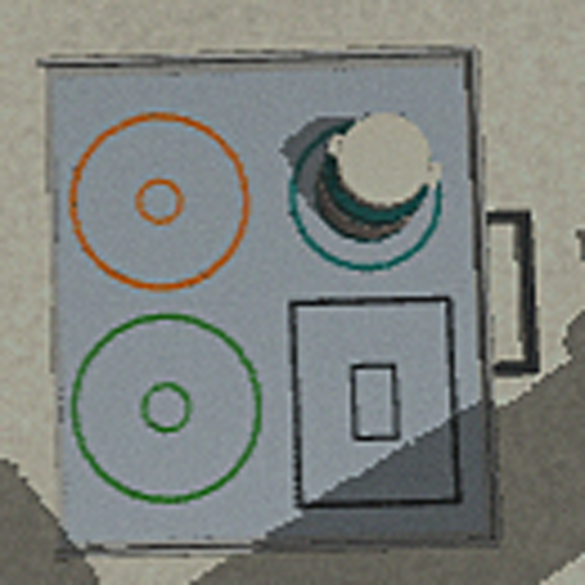

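View pics/c2.png

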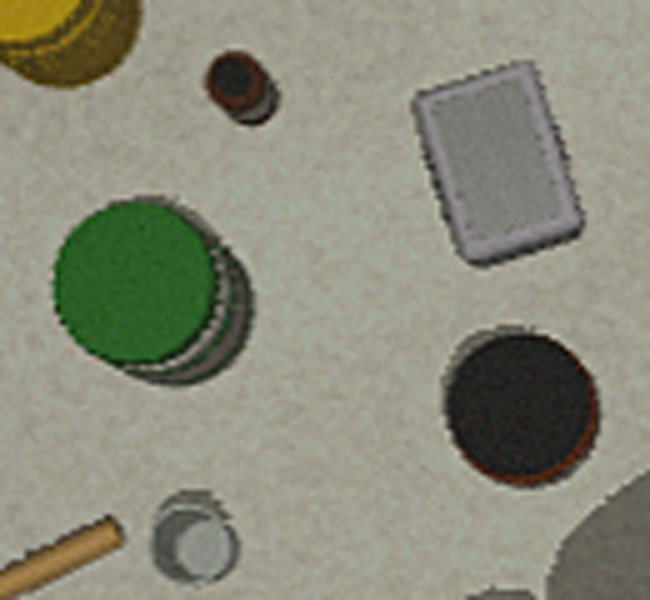

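```bash
cat > m.py <<'E'
from h import *
c1=lambda u,v:(310+(u+.5)/4.5-.5,160+(v+.5)/4.5-.5)
c2=lambda u,v:(170+(u+.5)/5-.5,170+(v+.5)/5-.5)
for n,p,z in [("orange",(159.5,201),0),("green",(167,408),0),("rect",(376,402),0),("r1",(291,300),0),("r2",(451,298),0),("r3",(460,500),0),("r4",(298,506),0),("tealring",(366,195),0),("rectin",(375,402),0),("bottlecap",(386,152),.108)]:
    print(n,w("top",*c1(*p),z).round(4))
for n,p,z in [("tub",(134,281),.118),("jar",(523,407),.072),("tin1",(414,98),.05),("tin2",(530,62),.05),("tin3",(583,222),.05),("tin4",(466,258),.05),("dropper",(238,82),.082),("cuprim",(193,537),.05)]:
    print(n,w("top",*c2(*p),z).round(4))
for n,p,z in [("red",(272,305),.072),("yellow",(174,164),.118),("mortar",(486,288),.06),("org",(468,211),.024),("spatend",(193,276),.01)]:
    print(n,w("top",*p,z).round(4))
E
python3 m.py
```

```text
orange [ 0.639  -0.0598  0.    ]
green [ 0.5025 -0.0649  0.    ]
rect [ 0.5071 -0.2005  0.    ]
r1 [ 0.5737 -0.1457  0.    ]
r2 [ 0.5755 -0.2501  0.    ]
r3 [ 0.4437 -0.2542  0.    ]
r4 [ 0.4393 -0.1495  0.    ]
tealring [ 0.6436 -0.1953  0.    ]
rectin [ 0.5071 -0.1998  0.    ]
bottlecap [ 0.6496 -0.1958  0.108 ]
tub [0.5554 0.3498 0.118 ]
jar [0.4919 0.1398 0.072 ]
tin1 [0.6727 0.2082 0.05  ]
tin2 [0.694  0.1416 0.05  ]
tin3 [0.6006 0.1096 0.05  ]
tin4 [0.5795 0.1762 0.05  ]
dropper [0.6747 0.3036 0.082 ]
cuprim [0.4193 0.328  0.05  ]
red [0.3419 0.1434 0.072 ]
yellow [0.7291 0.4192 0.118 ]
mortar [ 0.3921 -0.452   0.06  ]
org [ 0.6163 -0.4164  0.024 ]
spatend [0.424  0.3815 0.01  ]
```

Distances check out: orange to green is 136.5 mm, green to rectangle 135.7 mm, so tray yaw is about +2°. Tin is at (0.637, 0.159) with yaw about 18.5°.

The plan is to grip the tin across its 74 mm width with tips near the surface and slide it in. The jar and tub are too wide, so I'll push those with the half-open fingers as a fork. The move to above the tin starts now, tool axes x≈(-.35,.94) and y≈(.94,.35).

Call:
{"op": "step_arm", "data": {"deltas": [[0,0,0,33,36,0,1],[0,0,0,33,36,0,1],[0,0,0,33,36,0,1],[0,0,0,33,36,0,1],[0,0,0,33,36,0,1],[0,0,0,33,36,0,1],[0,0,0,33,36,0,1],[0,0,0,33,36,0,1],[0,0,0,33,36,0,1],[0,0,0,33,36,0,1]], "squeeze": 10}}

```text
time_s: 1.1
tcp_pos: [0.4595, -0.188, 0.2212]
eef_rot: [-179.8, -0.5, 110.0]
contact_force: [0.7, -0.3, -0.5]
gripper_width: 0.0874
```

```bash
cat > g.py <<'E'
import sys
from h import *
def go(x,y,z,yaw):
    s=r.get_state(); p=s["tcp_pos"]; e=s["eef_rot"]
    from scipy.spatial.transform import Rotation as R
    Rc=R.from_euler("xyz",e,degrees=True); Rt=R.from_euler("xyz",[180,0,yaw],degrees=True)
    d=Rc.inv().apply(np.array([x,y,z])-p)*1000; rv=(Rc.inv()*Rt).as_rotvec()
    print("t",round(s["time_s"],2),"p",p.round(4),"e",e.round(1),"F",np.array(s["contact_force"]).round(1),"w",round(s["gripper_width"],4))
    print("turn(rad)",rv.round(3),"deg",np.degrees(rv).round(1),"shift mm",d.round(1), "dist",round(np.linalg.norm(d),1))
if len(sys.argv)>1: go(*map(float,sys.argv[1:]))
E
python3 g.py .637 .159 .15 108.5
```

```text
t 1.1 p [ 0.4595 -0.188   0.2212] e [-179.8   -0.5  110. ] F [ 0.7 -0.3 -0.5] w 0.0874
turn(rad) [-0.004 -0.008  0.026] deg [-0.2 -0.5  1.5] shift mm [264.9 285.7  72.4] dist 396.3
```

Call:
{"op": "step_arm", "data": {"deltas": [[0,0,0.004,33,36,8,1],[0,0,0.004,33,36,8,1],[0,0,0.004,33,36,8,1],[0,0,0.004,33,36,8,1],[0,0,0.004,33,36,8,1],[0,0,0.004,33,36,8,1],[0,0,0,33,35,8,1],[0,0,0,20,22,0,1],[0,0,0,0,0,0,1]]}}

```text
time_s: 2.0
tcp_pos: [0.6344, 0.1512, 0.1638]
eef_rot: [-179.7, -0.4, 108.9]
contact_force: [-1.1, -0.4, -0.4]
gripper_width: 0.0875
```

```bash
python3 g.py .637 .159 .15 108.5
python3 - <<'E'
from h import *
for n in("top","side"): cv2.imwrite(f"pics/{n}1.png",r.capture(n)[:,:,::-1])
crop("s","pics/side1.png",200,180,420,430,"pics/c3.png",2.4)
E
```

```text
t 2.0 p [0.6344 0.1512 0.1638] e [-179.7   -0.4  108.9] F [-1.1 -0.4 -0.4] w 0.0875
turn(rad) [-0.005 -0.007  0.007] deg [-0.3 -0.4  0.4] shift mm [ 6.5  5.1 13.9] dist 16.1
```

View pics/c3.png

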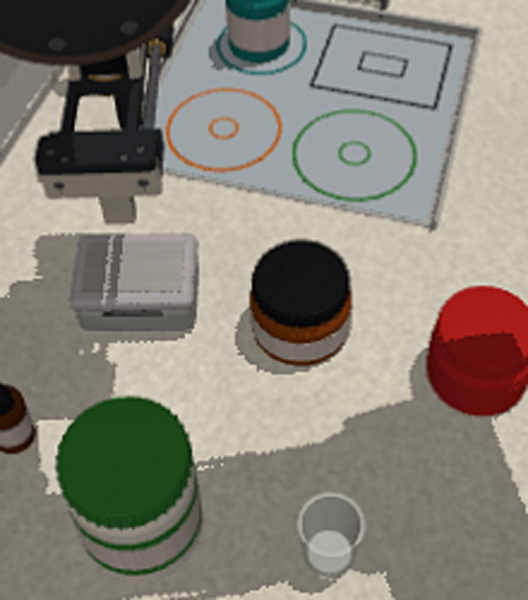

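View pics/top1.png

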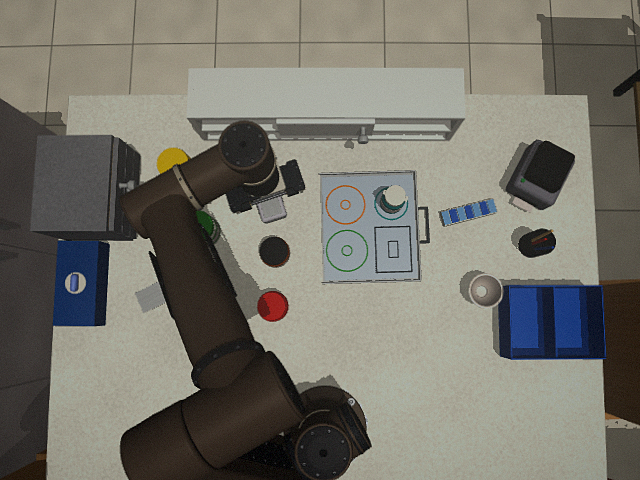

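Run:
```python
from h import *
c=lambda u,v:(200+(u+.5)/2.4-.5,180+(v+.5)/2.4-.5)
P=[w("side",*c(*p),.05)[:2] for p in [(79,235),(197,235),(197,306),(71,304)]]
print(np.round(P,4),np.mean(P,0))
for n,p,z in[("jar",(300,283),.072),("orange",(223.5,129),0),("green",(355,154),0),("rect",(381,65),0),("tub",(124,462),.118)]: print(n,w("side",*c(*p),z).round(4))
```

```text
[[0.6962 0.1456]
 [0.5974 0.1154]
 [0.5711 0.1851]
 [0.6715 0.2142]] [0.63405486 0.16507675]
jar [0.4923 0.1535 0.072 ]
orange [ 0.6382 -0.0575  0.    ]
green [ 0.5013 -0.0625  0.    ]
rect [ 0.5081 -0.1974  0.    ]
tub [0.5517 0.3602 0.118 ]
```

Call:
{"op": "step_arm", "data": {"deltas": [[-0.004,-0.006,0.006,8,4,30,1],[0,0,0,3,0,40,1],[0,0,0,0,0,30,1],[0,0,0,0,0,15,1]]}}

```text
time_s: 2.5
tcp_pos: [0.6336, 0.1578, 0.0504]
eef_rot: [179.7, -0.1, 108.3]
contact_force: [-0.5, -0.4, -0.2]
gripper_width: 0.0875
```

```bash
python3 g.py .635 .161 .008 108.5
```

```text
t 2.5 p [0.6336 0.1578 0.0504] e [ 1.797e+02 -1.000e-01  1.083e+02] F [-0.5 -0.4 -0.2] w 0.0875
turn(rad) [ 0.006 -0.002 -0.004] deg [ 0.3 -0.1 -0.2] shift mm [ 2.5  2.1 42.5] dist 42.6
```

Call:
{"op": "step_arm", "data": {"deltas": [[0,0,0,2.5,2,10,1],[0,0,0,0,0,0,1]]}}

```text
time_s: 2.7
tcp_pos: [0.6328, 0.1582, 0.0382]
eef_rot: [179.9, -0.1, 108.2]
contact_force: [-0.8, -0.8, 0.6]
gripper_width: 0.0877
```

```bash
python3 g.py .635 .161 .008 108.5
python3 - <<'E'
from h import *
cv2.imwrite(f"pics/side2.png",r.capture("side")[:,:,::-1])
crop("s","pics/side2.png",180,200,340,350,"pics/c4.png",3.5)
E
```

```text
t 2.7 p [0.6328 0.1582 0.0382] e [ 1.799e+02 -1.000e-01  1.082e+02] F [-0.8 -0.8  0.6] w 0.0877
turn(rad) [ 0.002 -0.002 -0.006] deg [ 0.1 -0.1 -0.3] shift mm [ 2.   2.9 30.2] dist 30.4
```

View pics/c4.png

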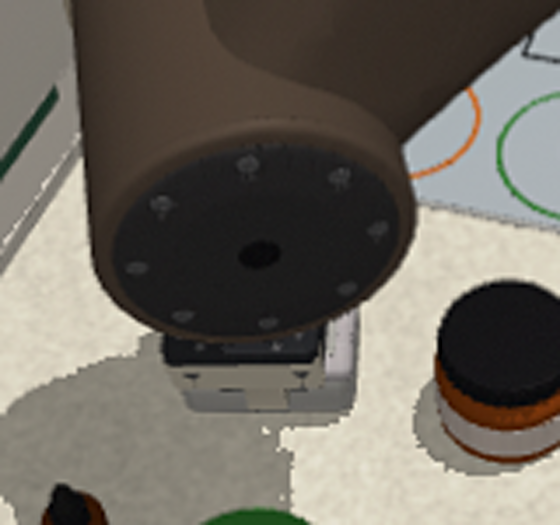

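The +y finger is already below the tin's lid height and clear of its face, with no force reading. The pad at (270,395) is centred on the tin's face. Now down and close.

Call:
{"op": "step_arm", "data": {"deltas": [[0,0,0,1,1,20,1],[0,0,0,0,0,11,1],[0,0,0,0,0,0,0.7],[0,0,0,0,0,0,0.6],[0,0,0,0,0,0,0.5],[0,0,0,0,0,0,0.4]], "squeeze": 8}}

```text
time_s: 3.35
tcp_pos: [0.6367, 0.1599, 0.0134]
eef_rot: [179.4, -0.2, 108.1]
contact_force: [0.3, 0.0, -4.9]
gripper_width: 0.0738
```

```bash
python3 g.py .6 .05 .008 100
```

```text
t 3.35 p [0.6367 0.1599 0.0134] e [179.4  -0.2 108.1] F [ 0.3  0.  -4.9] w 0.0738
turn(rad) [ 0.01  -0.003  0.142] deg [ 0.6 -0.2  8.1] shift mm [-93.  -69.1   4.4] dist 116.0
```

Call:
{"op": "step_arm", "data": {"deltas": [[0,0,0.02,-15,-11,1,0.4],[0,0,0.02,-15,-11,1,0.4],[0,0,0.02,-15,-11,1,0.4],[0,0,0.02,-15,-11,1,0.4],[0,0,0.02,-15,-11,0,0.4],[0,0,0.02,-15,-11,0,0.4]]}}

```text
time_s: 3.95
tcp_pos: [0.6012, 0.0547, 0.013]
eef_rot: [178.5, -0.4, 101.1]
contact_force: [2.4, 2.5, 1.8]
gripper_width: 0.0738
```

```bash
python3 g.py .53 -.05 .01 92
```

```text
t 3.95 p [0.6012 0.0547 0.013 ] e [178.5  -0.4 101.1] F [2.4 2.5 1.8] w 0.0738
turn(rad) [ 0.025 -0.01   0.158] deg [ 1.4 -0.5  9.1] shift mm [-89.1 -90.    0. ] dist 126.6
```

Call:
{"op": "step_arm", "data": {"deltas": [[0.005,0,0.026,-14,-16,0.5,0.4],[0.005,0,0.026,-14,-15,0,0.4],[0.005,0,0.026,-15,-15,0,0.4],[0.005,0,0.026,-15,-14,0,0.4],[0.005,0,0.026,-16,-14,0,0.4],[0.005,0,0.026,-16,-13,0,0.4]]}}

```text
time_s: 4.55
tcp_pos: [0.5244, -0.0531, 0.013]
eef_rot: [179.8, -0.6, 91.5]
contact_force: [3.3, 3.9, 2.4]
gripper_width: 0.0739
```

```bash
python3 g.py .507 -.2 .01 92
```

```text
t 4.55 p [ 0.5244 -0.0531  0.013 ] e [179.8  -0.6  91.5] F [3.3 3.9 2.4] w 0.0739
turn(rad) [ 0.003 -0.011 -0.009] deg [ 0.2 -0.6 -0.5] shift mm [-146.4  -21.1    1.3] dist 147.9
```

Call:
{"op": "step_arm", "data": {"deltas": [[0,0,-0.002,-18,-2.5,0,0.4],[0,0,-0.002,-18,-2.5,0,0.4],[0,0,-0.002,-18,-2.5,0,0.4],[0,0,-0.002,-18,-2.5,0,0.4],[0,0,0,-18,-2.5,0,0.4],[0,0,0,-18,-2.5,0,0.4],[0,0,0,-18,-2.5,0,0.4],[0,0,0,-10,-2,0,0.4],[0,0,0,-2,0,0,0.4]]}}

```text
time_s: 5.45
tcp_pos: [0.4968, -0.2012, 0.013]
eef_rot: [-179.9, -0.9, 91.1]
contact_force: [3.1, 5.8, 5.0]
gripper_width: 0.0738
```

```bash
python3 g.py .507 -.2 .01 92
python3 - <<'E'
from h import *
for n in("top","side"): cv2.imwrite(f"pics/{n}3.png",r.capture(n)[:,:,::-1])
crop("s","pics/side3.png",230,140,430,290,"pics/c5.png",4)
E
```

```text
t 5.45 p [ 0.4968 -0.2012  0.013 ] e [-179.9   -0.9   91.1] F [3.1 5.8 5. ] w 0.0738
turn(rad) [-0.002 -0.016 -0.016] deg [-0.1 -0.9 -0.9] shift mm [ 1.  10.2  3. ] dist 10.7
```

View pics/c5.png

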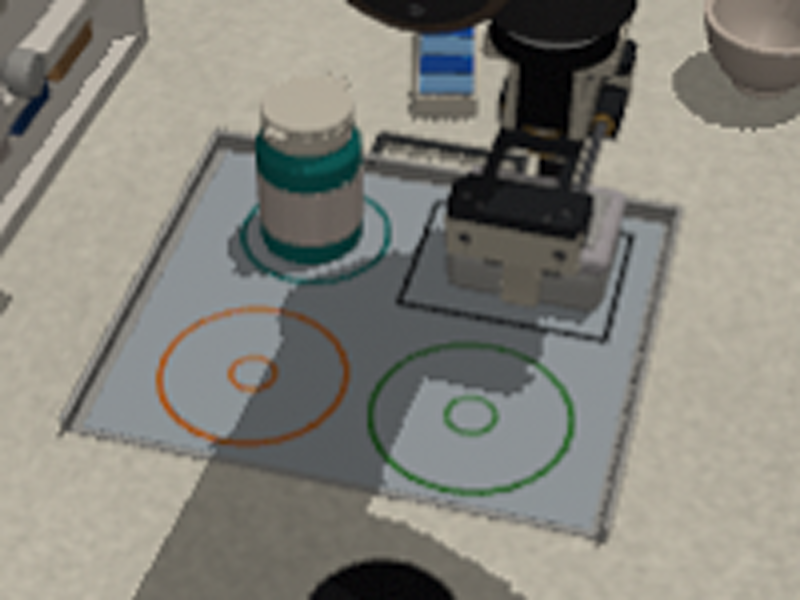

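View pics/top3.png

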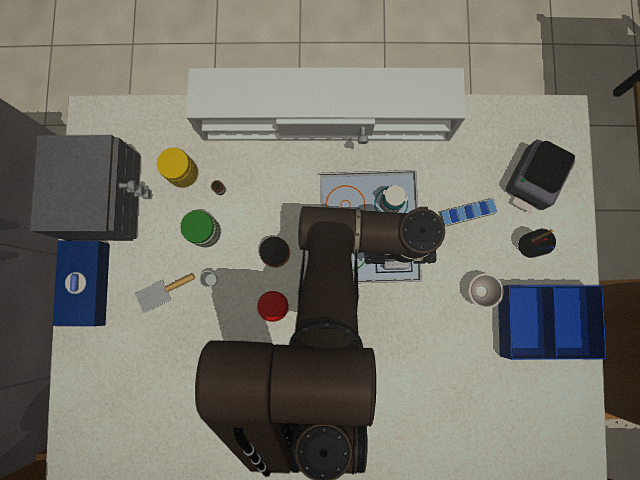

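Call:
{"op": "step_arm", "data": {"deltas": [[0,-0.005,-0.005,1,6,0,0.4],[0,-0.005,-0.005,1,5,0,0.4],[0,0,-0.003,0,1,0,0.4],[0,0,0,0,0,0,0.4]]}}

```text
time_s: 5.95
tcp_pos: [0.4992, -0.2011, 0.0116]
eef_rot: [-178.9, -0.3, 91.6]
contact_force: [4.8, 1.7, 1.3]
gripper_width: 0.0743
```

```bash
python3 g.py .507 -.199 .01 92
python3 - <<'E'
from h import *
for n in("side",): cv2.imwrite(f"pics/{n}4.png",r.capture(n)[:,:,::-1])
crop("s","pics/side4.png",310,170,410,245,"pics/c6.png",7)
E
```

```text
t 5.95 p [ 0.4992 -0.2011  0.0116] e [-178.9   -0.3   91.6] F [4.8 1.7 1.3] w 0.0743
turn(rad) [-0.019 -0.005 -0.007] deg [-1.1 -0.3 -0.4] shift mm [1.9 7.9 1.5] dist 8.2
```

View pics/c6.png

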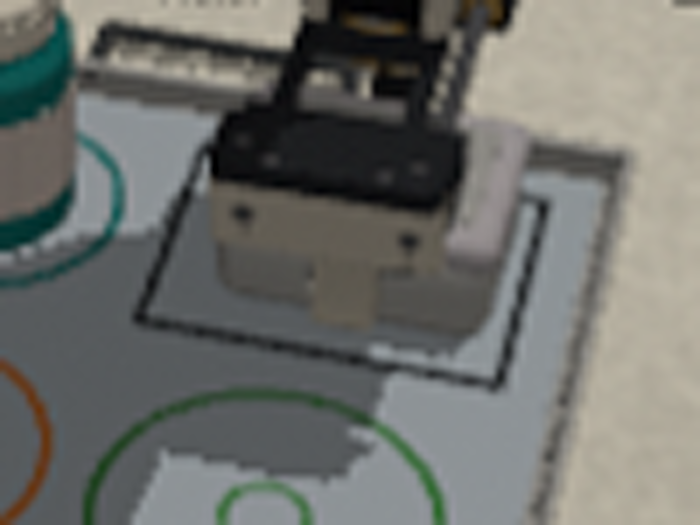

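```bash
cat > ov.py <<'E'
from h import *
def box(cx,cy,yaw,lx,ly,z):
    a=np.radians(yaw);c,s=np.cos(a),np.sin(a)
    return [[cx+c*u*lx/2-s*v*ly/2,cy+s*u*lx/2+c*v*ly/2,z] for u,v in((1,1),(1,-1),(-1,-1),(-1,1))]
def circ(cx,cy,R,z,n=60):
    return [[cx+R*np.cos(t),cy+R*np.sin(t),z] for t in np.linspace(0,2*np.pi,n)]
def draw(cam,src,dst,polys,x0,y0,x1,y1,s):
    im=cv2.resize(cv2.imread(src)[y0:y1,x0:x1],None,fx=s,fy=s,interpolation=cv2.INTER_CUBIC)
    for P,col in polys:
        q=(px(cam,P)-[x0,y0]+.5)*s-.5
        cv2.polylines(im,[q.round().astype(int)],True,col,1)
    cv2.imwrite(dst,im)
E
python3 - <<'E'
from ov import *
B=(0,0,255);Y=(0,255,255);C=(255,255,0)
draw("side","pics/side4.png","pics/c7.png",[(box(.5071,-.2,1.9,.128,.098,0),B),(box(.4992,-.2011,1.6,.104,.074,0),Y),(box(.4992,-.2011,1.6,.104,.074,.05),C)],310,170,410,245,7)
E
```

```text
(no output)
```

View pics/c7.png

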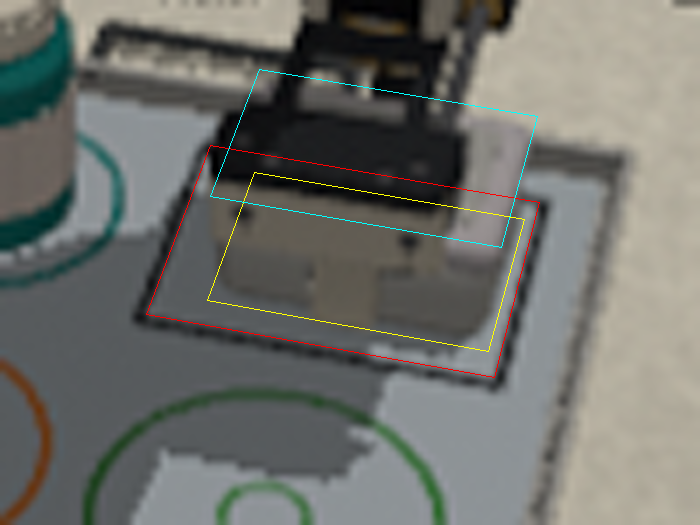

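Call:
{"op": "step_arm", "data": {"deltas": [[-0.01,0,-0.006,2,10,0,0.4],[0,0,0,1,6,0,0.4]]}}

```text
time_s: 6.2
tcp_pos: [0.5072, -0.1985, 0.0102]
eef_rot: [-178.7, -0.3, 91.8]
contact_force: [-7.6, -5.4, 10.0]
gripper_width: 0.0741
```

```bash
python3 g.py .507 -.199 .01 92
```

```text
t 6.2 p [ 0.5072 -0.1985  0.0102] e [-178.7   -0.3   91.8] F [-7.6 -5.4 10. ] w 0.0741
turn(rad) [-0.023 -0.005 -0.003] deg [-1.3 -0.3 -0.2] shift mm [-0.5 -0.2  0.2] dist 0.6
```

Call:
{"op": "step_arm", "data": {"deltas": [[0,0,0,0,0,-1,0.85],[0,0,0,0,0,-1,0.85],[0,0,0,0,0,0,0.85],[0,0,0,0,0,-15,0.85],[0,0,0,0,0,-40,0.85],[0,0,0,0,0,-40,0.6],[0,0,-0.1,0,0,-40,0.36],[0,0,-0.14,0,0,-20,0.36]]}}

```text
time_s: 7.0
tcp_pos: [0.5038, -0.1985, 0.1653]
eef_rot: [-177.7, -1.0, 105.7]
contact_force: [1.0, -0.2, -0.7]
gripper_width: 0.0632
```

```bash
python3 g.py .448 .2 .15 216
python3 - <<'E'
from h import *
for n in("side","top"): cv2.imwrite(f"pics/{n}5.png",r.capture(n)[:,:,::-1])
crop("s","pics/side5.png",230,150,430,300,"pics/c8.png",4)
E
```

```text
t 7.0 p [ 0.5038 -0.1985  0.1653] e [-177.7   -1.   105.7] F [ 1.  -0.2 -0.7] w 0.0632
turn(rad) [-0.01  -0.051 -1.925] deg [  -0.6   -2.9 -110.3] shift mm [398.4  54.8  20.3] dist 402.7
```

View pics/c8.png

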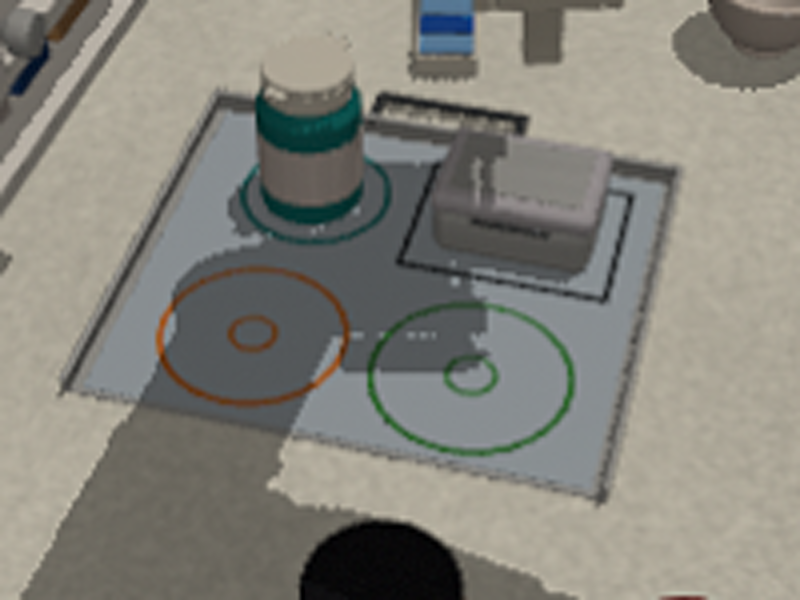

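```bash
cat > tr.py <<'E'
import numpy as np,sys
y0,dy,n,dx,dyy=map(float,sys.argv[1:])
for k in range(int(n)):
    a=np.radians(y0+dy*k); print(f"[0,0,{-np.radians(dy):.3f},{dx*np.cos(a)+dyy*np.sin(a):.0f},{dx*np.sin(a)-dyy*np.cos(a):.0f},0,0.36],",end="")
E
python3 tr.py 105.7 7.9 14 -4 29
```

```text
[0,0,-0.138,29,4,0,0.36],[0,0,-0.138,28,8,0,0.36],[0,0,-0.138,27,12,0,0.36],[0,0,-0.138,25,15,0,0.36],[0,0,-0.138,23,19,0,0.36],[0,0,-0.138,20,22,0,0.36],[0,0,-0.138,17,24,0,0.36],[0,0,-0.138,13,26,0,0.36],[0,0,-0.138,10,28,0,0.36],[0,0,-0.138,6,29,0,0.36],[0,0,-0.138,2,29,0,0.36],[0,0,-0.138,-2,29,0,0.36],[0,0,-0.138,-6,29,0,0.36],[0,0,-0.138,-10,27,0,0.36],
```

Call:
{"op": "step_arm", "data": {"deltas": [[0,0,-0.138,29,4,0,0.36],[0,0,-0.138,28,8,0,0.36],[0,0,-0.138,27,12,0,0.36],[0,0,-0.138,25,15,0,0.36],[0,0,-0.138,23,19,0,0.36],[0,0,-0.138,20,22,0,0.36],[0,0,-0.138,17,24,0,0.36],[0,0,-0.138,13,26,0,0.36],[0,0,-0.138,10,28,0,0.36],[0,0,-0.138,6,29,0,0.36]]}}

```text
time_s: 8.1
tcp_pos: [0.4517, 0.0998, 0.1604]
eef_rot: [179.3, -3.0, -173.6]
contact_force: [2.0, 0.6, -0.3]
gripper_width: 0.0593
```

```bash
python3 g.py .445 .205 .15 216
python3 - <<'E'
from h import *
for n in("top",): cv2.imwrite(f"pics/{n}6.png",r.capture(n)[:,:,::-1])
E
```

```text
t 8.1 p [0.4517 0.0998 0.1604] e [ 179.3   -3.  -173.6] F [ 2.   0.6 -0.3] w 0.0593
turn(rad) [ 0.025 -0.049 -0.516] deg [  1.4  -2.8 -29.6] shift mm [ -5.7 105.1  11.3] dist 105.9
```

View pics/top6.png

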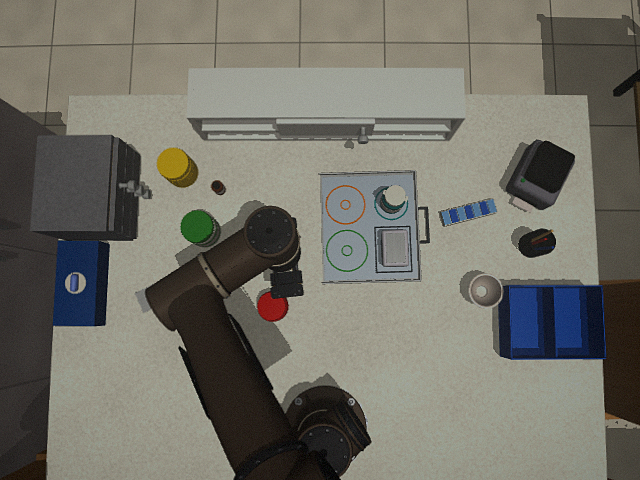

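```bash
python3 - <<'E'
from ov import *
B=(0,0,255);Y=(0,255,255);C=(255,255,0)
draw("top","pics/top6.png","pics/c9.png",[(box(.5071,-.2,1.9,.128,.098,0),B),(box(.5072,-.1985,1.8,.104,.074,.05),C),(circ(.639,-.0598,.055,0),B),(circ(.5025,-.0649,.058,0),B),(circ(.6436,-.195,.046,0),B),(circ(.6496,-.1958,.034,.0),Y)],310,160,440,290,4.5)
E
python3 tr.py 186.4 7.5 4 -3 27
```

```text
[0,0,-0.131,-0,27,0,0.36],[0,0,-0.131,-4,27,0,0.36],[0,0,-0.131,-7,26,0,0.36],[0,0,-0.131,-10,25,0,0.36],
```

View pics/c9.png

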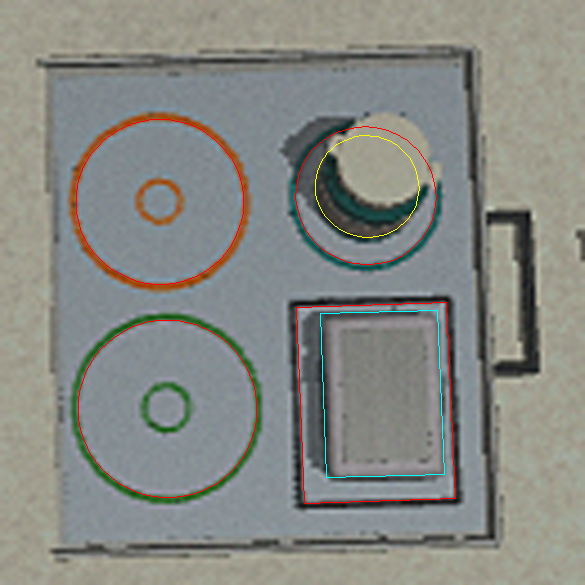

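The tin's lid lies on the predicted outline, centred within about 2 mm and square. Next, get behind the jar.

Call:
{"op": "step_arm", "data": {"deltas": [[0.005,-0.012,-0.131,0,27,2,0.36],[0.005,-0.012,-0.131,-4,27,2,0.36],[0.005,-0.012,-0.131,-7,26,2,0.36],[0.005,-0.012,-0.131,-10,25,2,0.36],[0,0,0,0,0,0,0.36]]}}

```text
time_s: 8.65
tcp_pos: [0.4342, 0.214, 0.1484]
eef_rot: [179.7, -0.1, -142.1]
contact_force: [-0.3, -0.8, 0.6]
gripper_width: 0.0594
```

```bash
python3 g.py .443 .208 .018 216
```

```text
t 8.65 p [0.4342 0.214  0.1484] e [ 1.797e+02 -1.000e-01 -1.421e+02] F [-0.3 -0.8  0.6] w 0.0594
turn(rad) [ 0.006 -0.002  0.032] deg [ 0.3 -0.1  1.9] shift mm [ -3.6 -11.  130.3] dist 130.8
```

Call:
{"op": "step_arm", "data": {"deltas": [[0,0,0.03,-3,0,30,0.36],[0,0,0,0,0,40,0.36],[0,0,0,0,0,35,0.36],[0,0,0,0,0,22,0.36],[0,0,0,0,0,2,0.36]]}}

```text
time_s: 9.15
tcp_pos: [0.4341, 0.2151, 0.0137]
eef_rot: [179.6, -0.2, -144.5]
contact_force: [0.0, -1.2, 0.4]
gripper_width: 0.0595
```

```bash
python3 g.py .470 .175 .018 216
python3 - <<'E'
from h import *
for n in("side","top"): cv2.imwrite(f"pics/{n}7.png",r.capture(n)[:,:,::-1])
crop("s","pics/side7.png",260,220,460,370,"pics/c10.png",4)
E
```

```text
t 9.15 p [0.4341 0.2151 0.0137] e [ 179.6   -0.2 -144.5] F [ 0.  -1.2  0.4] w 0.0595
turn(rad) [ 0.006 -0.004 -0.01 ] deg [ 0.4 -0.2 -0.5] shift mm [ -6.  -53.4  -4.6] dist 54.0
```

View pics/c10.png

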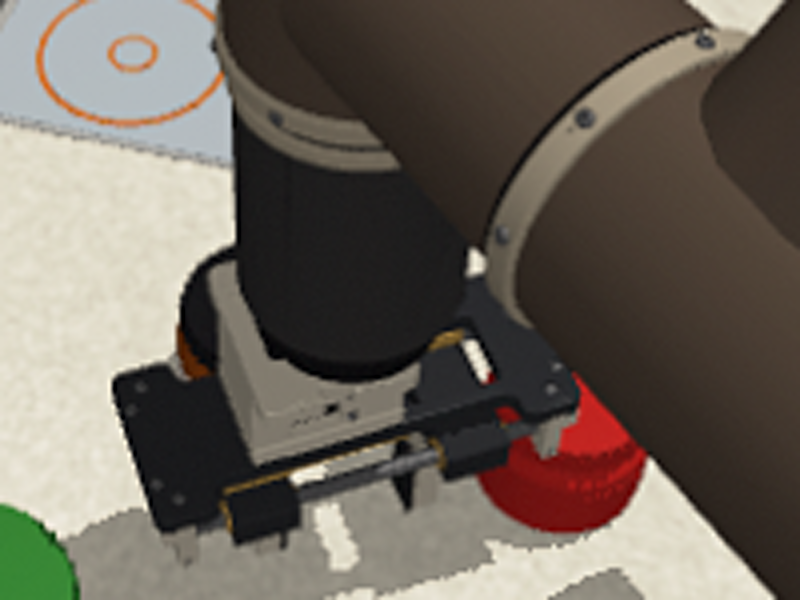

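Call:
{"op": "step_arm", "data": {"deltas": [[0,0,-0.01,-1,-20,-2,0.36],[0,0,-0.01,0,-18,0,0.36],[0,0,0,0,-14,0,0.36],[0,0,0,0,-14,0,0.36],[0,0,0,0,-14,0,0.36],[0,0,0,0,-14,0,0.36],[0,0,0,0,-14,0,0.36],[0,0,0,0,-14,0,0.36]]}}

```text
time_s: 10.05
tcp_pos: [0.5158, 0.1203, 0.0298]
eef_rot: [179.5, 1.0, -143.5]
contact_force: [-2.2, 1.9, -1.4]
gripper_width: 0.0599
```

```bash
python3 g.py .615 -.0274 .018 216.8
python3 - <<'E'
from h import *
for n in("side","top"): cv2.imwrite(f"pics/{n}8.png",r.capture(n)[:,:,::-1])
E
```

```text
t 10.05 p [0.5158 0.1203 0.0298] e [ 179.5    1.  -143.5] F [-2.2  1.9 -1.4] w 0.0599
turn(rad) [ 0.008  0.018 -0.006] deg [ 0.5  1.  -0.3] shift mm [   8.3 -177.8   10.2] dist 178.3
```

View pics/side8.png

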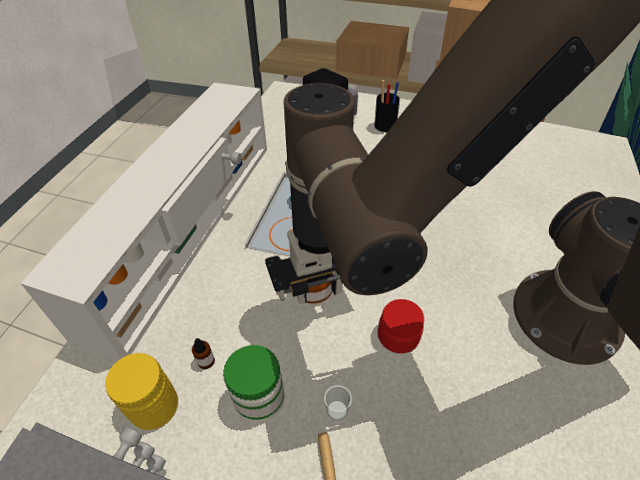

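Call:
{"op": "step_arm", "data": {"deltas": [[0,0.005,0,0.8,-15,2,0.36],[0,0.005,0,0.8,-15,2,0.36],[0,0.005,0,0.8,-15,2,0.36],[0,0,0,0.8,-15,2,0.36],[0,0,0,0.8,-15,1,0.36],[0,0,0,0.8,-15,1,0.36],[0,0,0,0.8,-15,1,0.36],[0,0,0,0.8,-15,1,0.36]]}}

```text
time_s: 10.95
tcp_pos: [0.5884, 0.0246, 0.0287]
eef_rot: [179.5, 1.2, -143.5]
contact_force: [-4.7, 7.1, 9.2]
gripper_width: 0.0596
```

```bash
python3 g.py .615 -.0274 .018 216.8
python3 - <<'E'
from h import *
for n in("side","top"): cv2.imwrite(f"pics/{n}9.png",r.capture(n)[:,:,::-1])
crop("s","pics/side9.png",220,150,420,300,"pics/c11.png",4)
E
```

```text
t 10.95 p [0.5884 0.0246 0.0287] e [ 179.5    1.2 -143.5] F [-4.7  7.1  9.2] w 0.0596
turn(rad) [ 0.008  0.021 -0.006] deg [ 0.5  1.2 -0.3] shift mm [  9.8 -57.7  10. ] dist 59.4
```

View pics/c11.png

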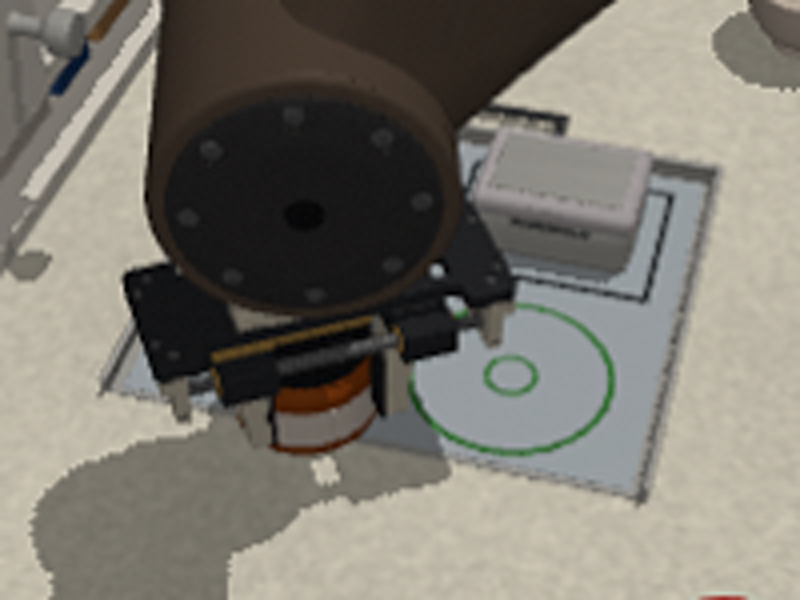

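View pics/top9.png

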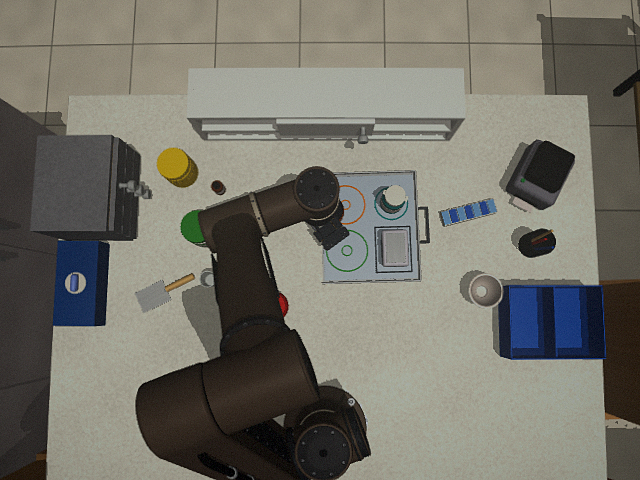

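Run:
```python
from ov import *
B=(0,0,255);Y=(0,255,255);C=(255,255,0)
j=(.612,-.0076)
draw("side","pics/side9.png","pics/c12.png",[(circ(*j,.043,0),Y),(circ(*j,.043,.072),C),(circ(.639,-.0598,.055,0),B),(circ(.5884,.0246,.003,.0287),(0,255,0))],270,200,370,275,7)
```

```text
(no output)
```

View pics/c12.png

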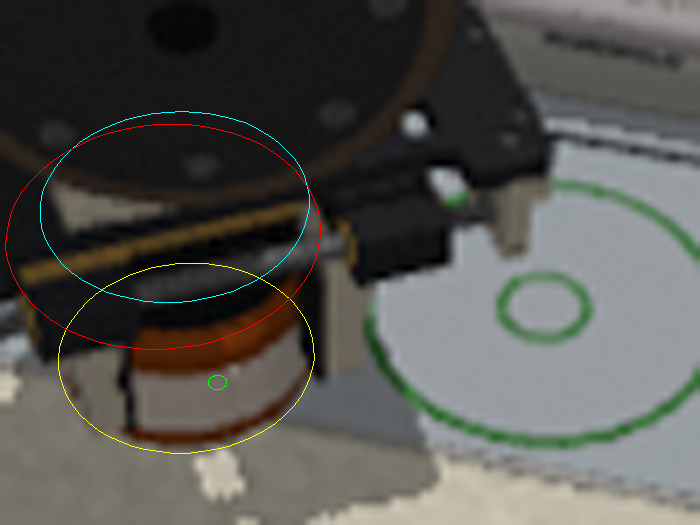

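Call:
{"op": "step_arm", "data": {"deltas": [[0,0.005,0,2.5,-13,-1,0.36],[0,0.005,0,2.5,-12,0,0.36],[0,0,0,2.5,-11,0,0.36],[0,0,0,2,-8,0,0.36],[0,0,0,0,0,0,0.36]]}}

```text
time_s: 11.55
tcp_pos: [0.6083, -0.0208, 0.0284]
eef_rot: [179.5, 0.6, -143.7]
contact_force: [-0.2, 0.4, -0.2]
gripper_width: 0.0593
```

```bash
python3 g.py .615 -.0274 .025 216.8
python3 - <<'E'
from ov import *
for n in("side","top"): cv2.imwrite(f"pics/{n}10.png",r.capture(n)[:,:,::-1])
B=(0,0,255);Y=(0,255,255);C=(255,255,0)
p=r.get_state()["tcp_pos"]; j=p[:2]+.04*np.array([.595,-.804]); print(j)
draw("side","pics/side10.png","pics/c13.png",[(circ(*j,.043,0),Y),(circ(*j,.043,.072),C),(circ(.639,-.0598,.055,0),B)],260,180,380,270,6)
E
```

```text
t 11.55 p [ 0.6083 -0.0208  0.0284] e [ 179.5    0.6 -143.7] F [-0.2  0.4 -0.2] w 0.0593
turn(rad) [ 0.008  0.01  -0.008] deg [ 0.5  0.6 -0.5] shift mm [-1.5 -9.4  3.3] dist 10.1
[ 0.63175615 -0.05230442]
```

View pics/c13.png

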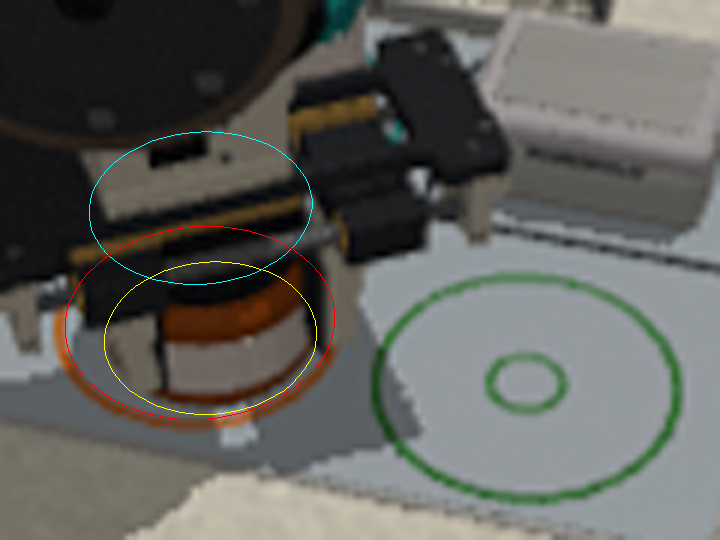

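Call:
{"op": "step_arm", "data": {"deltas": [[0,0,0,-1,-6,0,0.36],[0,0,0,-1,-4,0,0.36],[0,0,0,0,0,0,0.36],[0,0,0,0,20,0,0.36],[0,0,0,0,40,0,0.36],[0,0,0,0,40,-20,0.36],[0,0,0,0,30,-40,0.36],[0,0,0.1,0,20,-40,0.36],[0,0,0.13,0,20,-40,0.36],[0,0,0.13,0,20,-20,0.36]]}}

```text
time_s: 12.65
tcp_pos: [0.5053, 0.1299, 0.1917]
eef_rot: [179.5, 0.1, -165.0]
contact_force: [0.8, 0.3, -0.5]
gripper_width: 0.0594
```

```bash
python3 g.py .565 .425 .18 172.8
python3 - <<'E'
from ov import *
for n in("side","top"): cv2.imwrite(f"pics/{n}11.png",r.capture(n)[:,:,::-1])
crop("s","pics/side11.png",210,150,410,300,"pics/c14.png",4)
E
```

```text
t 12.65 p [0.5053 0.1299 0.1917] e [ 1.795e+02  1.000e-01 -1.650e+02] F [ 0.8  0.3 -0.5] w 0.0594
turn(rad) [ 0.008 -0.     0.388] deg [ 0.5 -0.  22.2] shift mm [-134.1  269.4   14.1] dist 301.3
```

View pics/c14.png

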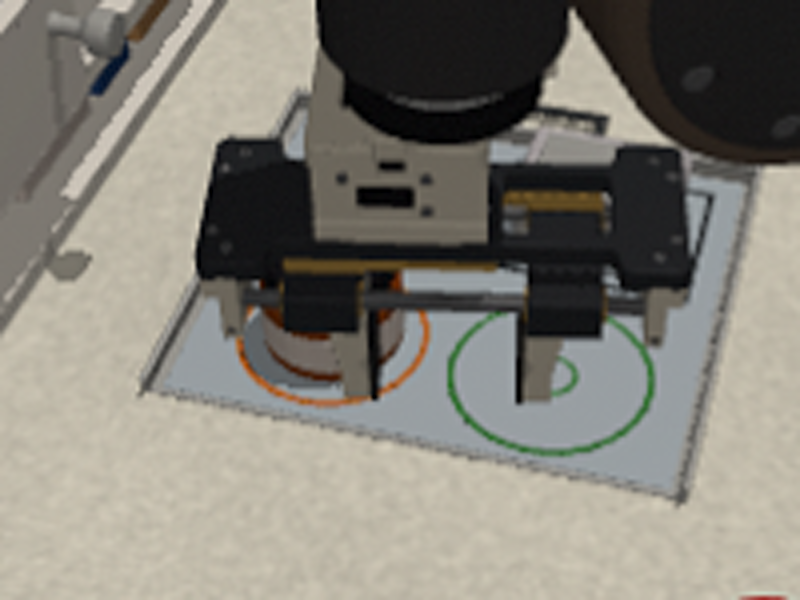

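View pics/top11.png

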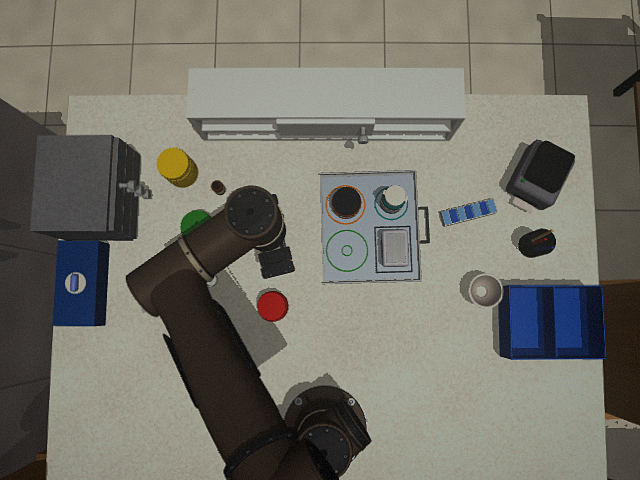

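Run:
```python
from ov import *
crop("s","pics/top11.png",310,160,440,290,"pics/c15.png",5)
```

```text
(no output)
```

View pics/c15.png

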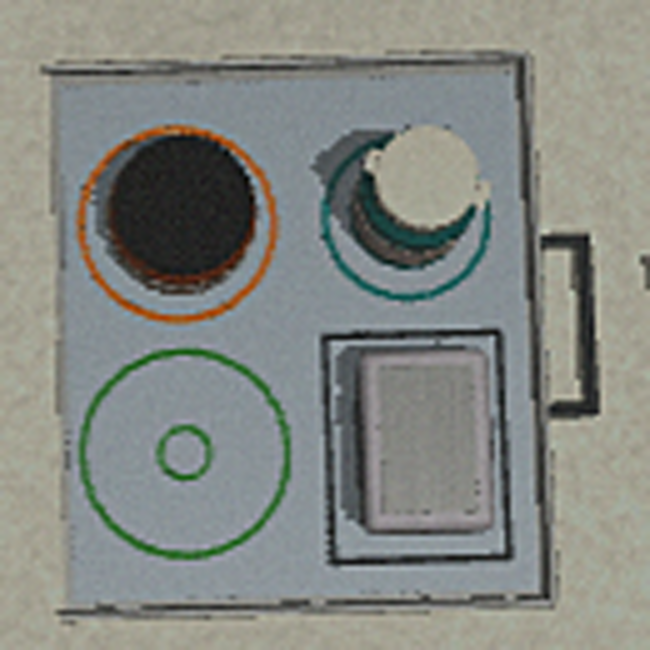

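```bash
python3 - <<'E'
from ov import *
print(w("top",310+183.5/5-.5,160+206.5/5-.5,.072), w("top",310+177.5/5-.5,160+223.5/5-.5,0))
print(w("top",310+427.5/5-.5,160+177/5-.5,.108), w("top",310+407/5-.5,160+217/5-.5,0))
E
python3 tr.py 195 -3.2 7 8.5 42
```

```text
[ 0.63527782 -0.06112763  0.072     ] [ 0.63925002 -0.05966821  0.        ]
[ 0.6453124  -0.19463925  0.108     ] [ 0.64373604 -0.19514933  0.        ]
[0,0,0.056,-19,38,0,0.36],[0,0,0.056,-17,39,0,0.36],[0,0,0.056,-15,40,0,0.36],[0,0,0.056,-12,41,0,0.36],[0,0,0.056,-10,42,0,0.36],[0,0,0.056,-8,42,0,0.36],[0,0,0.056,-5,43,0,0.36],
```

Run:
```python
from ov import *
for z in (0,.1,.2,.3): print(z,w("top",148,190,z).round(3),w("top",136,239,z).round(3), w("side",165,455,z).round(3))
```

```text
0 [0.681 0.529 0.   ] [0.533 0.558 0.   ] [0.67  0.499 0.   ]
0.1 [0.659 0.495 0.1  ] [0.52  0.522 0.1  ] [0.627 0.516 0.1  ]
0.2 [0.637 0.461 0.2  ] [0.508 0.486 0.2  ] [0.585 0.534 0.2  ]
0.3 [0.616 0.427 0.3  ] [0.496 0.45  0.3  ] [0.542 0.551 0.3  ]
```

Jar: lid centre is about 4 mm from the ring's centre, which is fine. The tin and bottle are good too. Next, over to behind the tub.

Call:
{"op": "step_arm", "data": {"deltas": [[0,0,0.056,-19,38,0,0.36],[0,0,0.056,-17,39,0,0.36],[0,0,0.056,-15,40,0,0.36],[0,0,0.056,-12,41,0,0.36],[0,0,0.056,-10,42,0,0.36],[0,0,0.056,-8,42,0,0.36],[0,0,0.056,-5,30,0,0.36],[0,0,0,0,0,0,0.36]]}}

```text
time_s: 13.55
tcp_pos: [0.5677, 0.4211, 0.1919]
eef_rot: [179.4, 0.2, 172.3]
contact_force: [-0.0, -0.8, 0.4]
gripper_width: 0.0594
```

```bash
python3 g.py .565 .42 .18 172.8;python3 - <<'E'
from ov import *
for n in("side","top"): cv2.imwrite(f"pics/{n}12.png",r.capture(n)[:,:,::-1])
E
```

```text
t 13.55 p [0.5677 0.4211 0.1919] e [179.4   0.2 172.3] F [-0.  -0.8  0.4] w 0.0594
turn(rad) [ 0.01   0.003 -0.009] deg [ 0.6  0.2 -0.5] shift mm [ 2.5 -1.5 11.9] dist 12.2
```

View pics/side12.png

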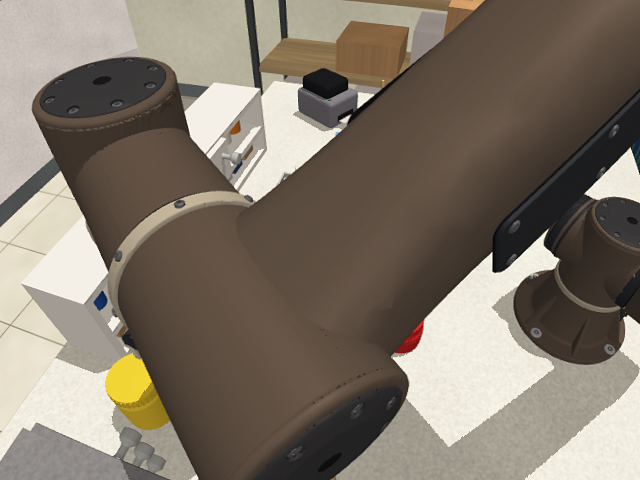

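View pics/top12.png

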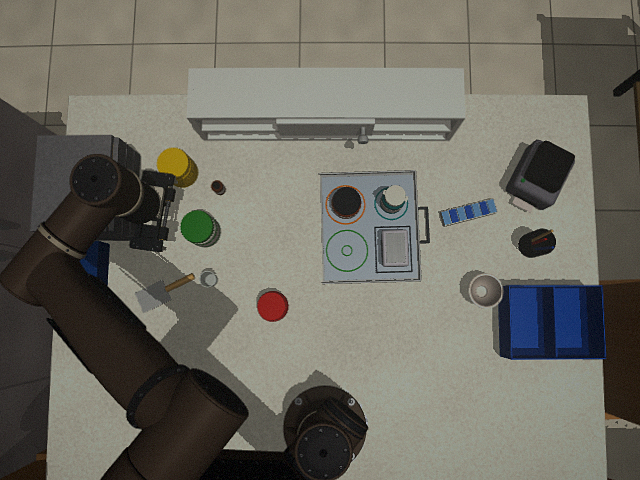

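Run:
```python
from ov import *
print(w("top",139,190,0).round(3),w("top",140,239,0).round(3))
for z in (.1,.15,.2,.25): print(z,w("top",113,190,z).round(3))
for z in (.3,.35,.4,.45,.5): print(z,w("top",95,180,z).round(3),w("top",25,280,z).round(3))
print(px("top",[[.5555,.35,.118],[.5677,.4211,.0],[.5677,.4211,.19]]))
```

```text
[0.681 0.557 0.   ] [0.533 0.546 0.   ]
0.1 [0.659 0.595 0.1  ]
0.15 [0.648 0.575 0.15 ]
0.2 [0.637 0.554 0.2  ]
0.25 [0.627 0.534 0.25 ]
0.3 [0.641 0.56  0.3  ] [0.395 0.719 0.3  ]
0.35 [0.629 0.538 0.35 ] [0.392 0.69  0.35 ]
0.4 [0.617 0.515 0.4  ] [0.39  0.662 0.4  ]
0.45 [0.605 0.493 0.45 ] [0.388 0.634 0.45 ]
0.5 [0.594 0.471 0.5  ] [0.385 0.605 0.5  ]
[[196.34153586 225.75343505]
 [182.27674645 227.51562448]
 [162.95739222 216.952012  ]]
```

Call:
{"op": "step_arm", "data": {"deltas": [[0.005,0,0,2,-2,30,0.36],[0.004,0,0,0,0,35,0.36],[0,0,0,0,0,30,0.36],[0,0,0,0,0,20,0.36]]}}

```text
time_s: 14.05
tcp_pos: [0.5678, 0.4139, 0.0783]
eef_rot: [179.7, 0.4, 172.5]
contact_force: [0.0, -0.1, -0.0]
gripper_width: 0.0596
```

```bash
python3 g.py .565 .42 .058 172.8;python3 - <<'E'
from ov import *
for n in("side","top"): cv2.imwrite(f"pics/{n}13.png",r.capture(n)[:,:,::-1])
crop("t","pics/top13.png",60,130,260,280,"pics/c16.png",4)
E
```

```text
t 14.05 p [0.5678 0.4139 0.0783] e [179.7   0.4 172.5] F [ 0.  -0.1 -0. ] w 0.0596
turn(rad) [ 0.006  0.008 -0.006] deg [ 0.3  0.4 -0.3] shift mm [ 3.7  5.5 20.3] dist 21.3
```

View pics/c16.png

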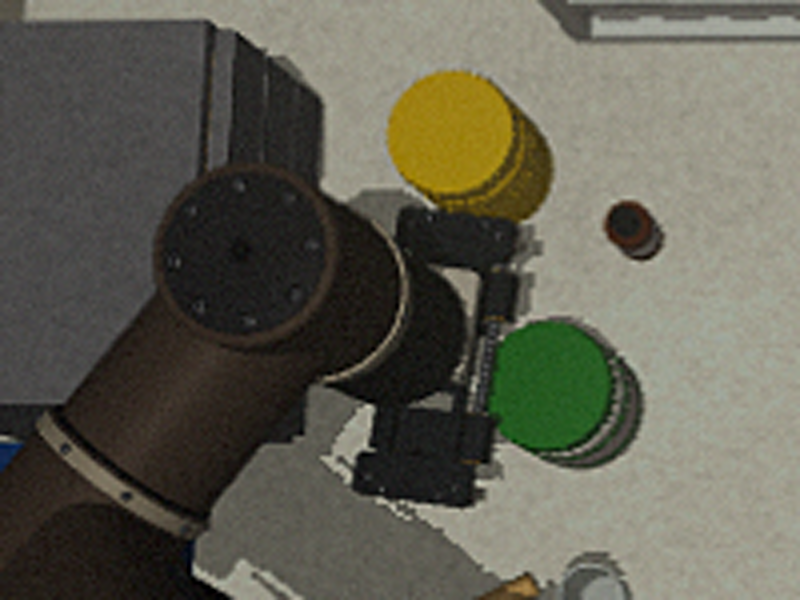

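Call:
{"op": "step_arm", "data": {"deltas": [[0,0,0,2,3,12,0.36],[0,0,0,0,0,5,0.36]]}}

```text
time_s: 14.35
tcp_pos: [0.5667, 0.416, 0.0618]
eef_rot: [179.7, 0.4, 172.4]
contact_force: [0.1, -0.4, -0.6]
gripper_width: 0.0594
```

```bash
python3 g.py .5615 .394 .057 172.8
```

```text
t 14.35 p [0.5667 0.416  0.0618] e [179.7   0.4 172.4] F [ 0.1 -0.4 -0.6] w 0.0594
turn(rad) [ 0.005  0.008 -0.006] deg [ 0.3  0.4 -0.4] shift mm [  2.3 -22.5   4.6] dist 23.1
```

Call:
{"op": "step_arm", "data": {"deltas": [[0,0.004,0,1,-10,3,0.36],[0,0.004,0,1,-8,2,0.36],[0,0,0,0,-8,1,0.36],[0,0,0,0,-10,1,0.36],[0,0,0,0,-12,1,0.36],[0,0,0,0,-12,1,0.36]]}}

```text
time_s: 14.95
tcp_pos: [0.5611, 0.3609, 0.0589]
eef_rot: [178.7, 0.6, 172.7]
contact_force: [1.2, 4.8, 2.5]
gripper_width: 0.0594
```

```bash
python3 g.py .508 -.021 .057 172.4;python3 - <<'E'
from ov import *
for n in("side","top"): cv2.imwrite(f"pics/{n}14.png",r.capture(n)[:,:,::-1])
crop("t","pics/top14.png",60,130,260,280,"pics/c17.png",4)
E
```

```text
t 14.95 p [0.5611 0.3609 0.0589] e [178.7   0.6 172.7] F [1.2 4.8 2.5] w 0.0594
turn(rad) [0.022 0.01  0.005] deg [1.3 0.6 0.3] shift mm [   3.9 -385.5   -6.7] dist 385.6
```

View pics/c17.png

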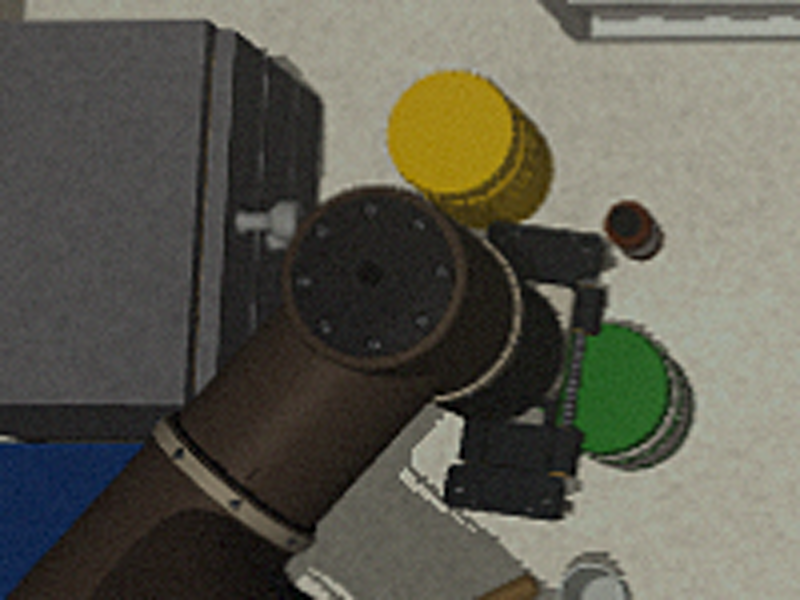

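View pics/side14.png

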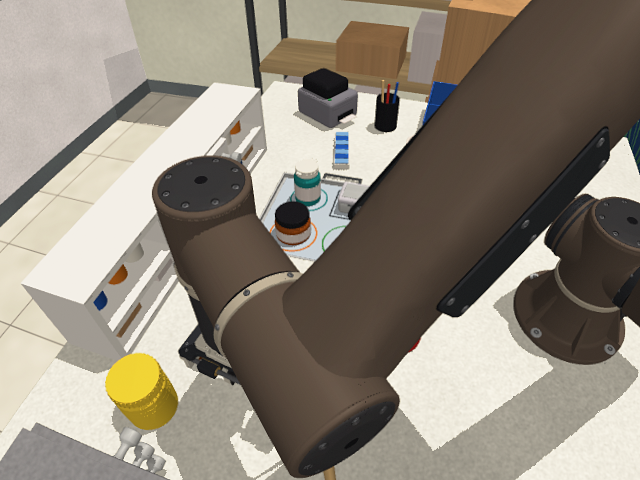

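Call:
{"op": "step_arm", "data": {"deltas": [[0.004,0.003,0,0,-13,0,0.36],[0.004,0.003,0,0,-13,0,0.36],[0.004,0.003,0,0,-13,0,0.36],[0.004,0,0,0,-13,0,0.36],[0.003,0,0,0,-13,0,0.36],[0.003,0,0,0,-13,0,0.36],[0.003,0,0,0,-13,0,0.36],[0,0,0,0,-13,0,0.36]]}}

```text
time_s: 15.85
tcp_pos: [0.5468, 0.2506, 0.0577]
eef_rot: [-179.7, 0.0, 172.7]
contact_force: [0.9, 4.1, 0.0]
gripper_width: 0.0595
```

```bash
python3 g.py .508 -.021 .057 172.4;python3 - <<'E'
from ov import *
for n in("side","top"): cv2.imwrite(f"pics/{n}15.png",r.capture(n)[:,:,::-1])
crop("t","pics/top15.png",160,150,360,300,"pics/c18.png",4)
E
```

```text
t 15.85 p [0.5468 0.2506 0.0577] e [-179.7    0.   172.7] F [0.9 4.1 0. ] w 0.0595
turn(rad) [-0.005  0.001  0.005] deg [-0.3  0.   0.3] shift mm [   3.9 -274.3    2.2] dist 274.3
```

View pics/c18.png

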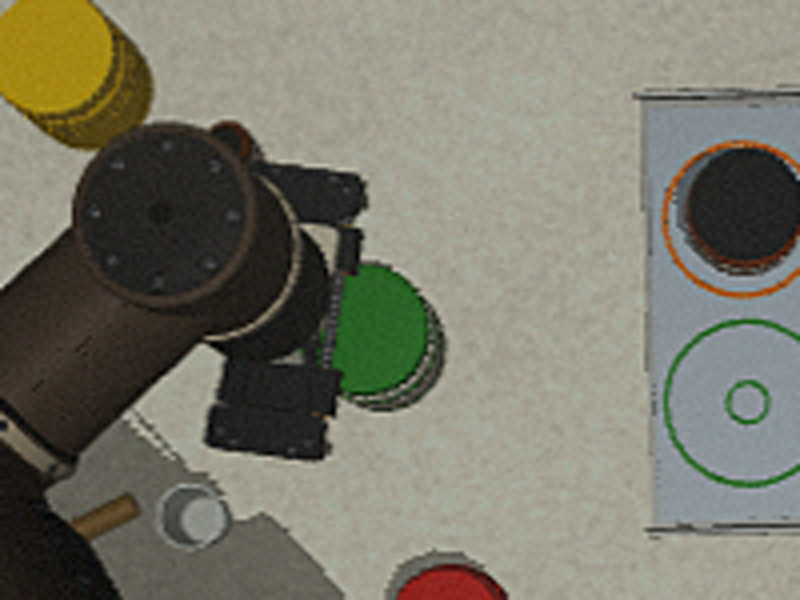

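Call:
{"op": "step_arm", "data": {"deltas": [[0,0,0,0.3,-14,0,0.36],[0,0,0,0.3,-14,0,0.36],[0,0,0,0.3,-14,0,0.36],[0,0,0,0.3,-14,0,0.36],[0,0,0,0.3,-14,0,0.36],[0,0,0,0.3,-14,0,0.36],[0,0,0,0,-14,0,0.36],[0,0,0,0,-14,0,0.36],[0,0,0,0,-14,0,0.36],[0,0,0,0,-14,0,0.36]]}}

```text
time_s: 16.95
tcp_pos: [0.5259, 0.1025, 0.0588]
eef_rot: [-179.7, 0.1, 172.7]
contact_force: [0.2, 3.0, 0.2]
gripper_width: 0.0598
```

```bash
python3 g.py .508 -.021 .057 172.4;python3 - <<'E'
from ov import *
for n in("side","top"): cv2.imwrite(f"pics/{n}16.png",r.capture(n)[:,:,::-1])
crop("t","pics/top16.png",240,150,440,300,"pics/c19.png",4)
E
```

```text
t 16.95 p [0.5259 0.1025 0.0588] e [-1.797e+02  1.000e-01  1.727e+02] F [0.2 3.  0.2] w 0.0598
turn(rad) [-0.004  0.001  0.005] deg [-0.3  0.1  0.3] shift mm [   2.  -124.7    2.4] dist 124.8
```

View pics/c19.png

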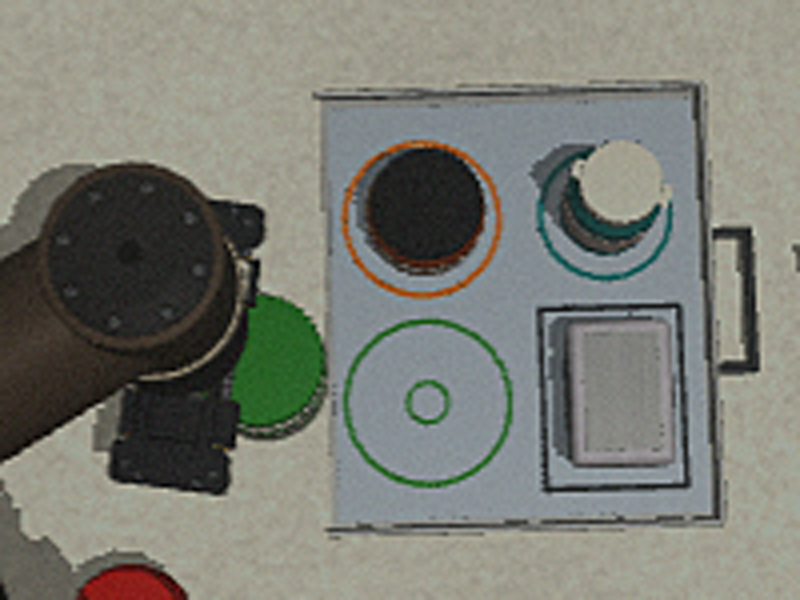

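Call:
{"op": "step_arm", "data": {"deltas": [[0,0,0,0.3,-13,0,0.36],[0,0,0,0.3,-13,0,0.36],[0,0,0,0.3,-13,0,0.36],[0,0,0,0.3,-13,0,0.36],[0,0,0,0.3,-13,0,0.36],[0,0,0,0.3,-11,0,0.36],[0,0,0,0,-9,0,0.36],[0,0,0,0,-6,0,0.36],[0,0,0,0,0,0,0.36]]}}

```text
time_s: 17.95
tcp_pos: [0.5115, 0.005, 0.0594]
eef_rot: [-179.7, 0.1, 172.5]
contact_force: [1.1, 2.2, -0.3]
gripper_width: 0.0597
```

```bash
python3 g.py .508 -.021 .057 172.4;python3 - <<'E'
from ov import *
for n in("side","top"): cv2.imwrite(f"pics/{n}17.png",r.capture(n)[:,:,::-1])
B=(0,0,255);Y=(0,255,255);C=(255,255,0)
p=r.get_state()["tcp_pos"]; j=p[:2]+.0444*np.array([-.13,-.99]); print(j)
draw("side","pics/side17.png","pics/c21.png",[(circ(*j,.046,0),Y),(circ(.5025,-.0649,.058,0),B)],250,150,410,270,5)
draw("top","pics/top17.png","pics/c20.png",[(circ(*j,.046,0),Y),(circ(*j,.046,.118),C),(circ(.5025,-.0649,.058,0),B)],290,150,440,290,4)
E
```

```text
t 17.95 p [0.5115 0.005  0.0594] e [-1.797e+02  1.000e-01  1.725e+02] F [ 1.1  2.2 -0.3] w 0.0597
turn(rad) [-0.005  0.001  0.002] deg [-0.3  0.1  0.1] shift mm [  0.  -26.3   2.5] dist 26.4
[ 0.50573851 -0.03835583]
```

View pics/c20.png

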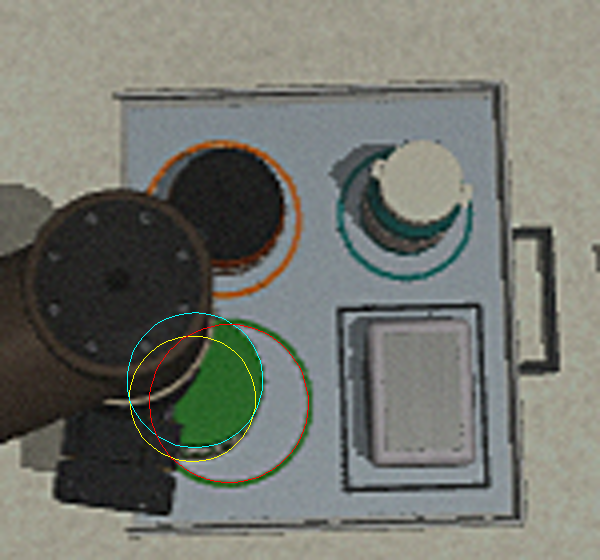

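View pics/c21.png

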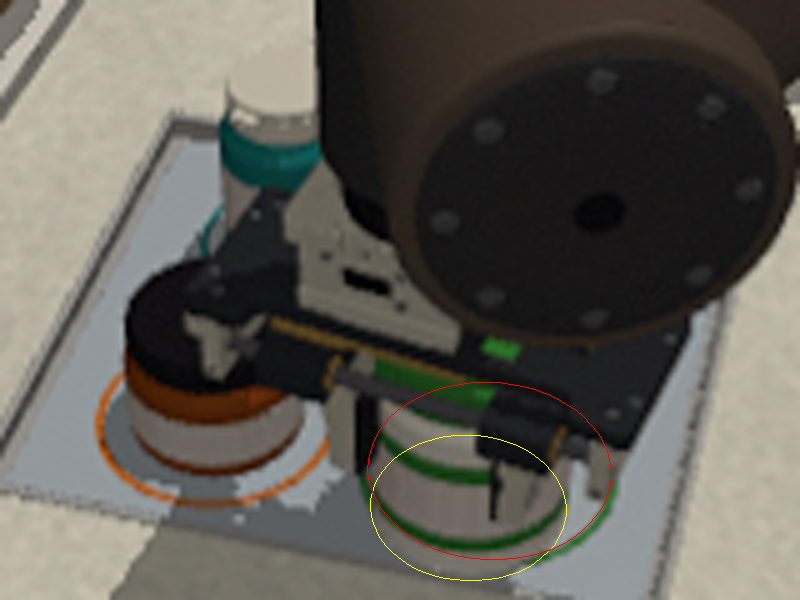

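Call:
{"op": "step_arm", "data": {"deltas": [[0,0,0,0,-9,0,0.36],[0,0,0,0,-8,0,0.36],[0,0,0,0,-5,0,0.36],[0,0,0,0,0,0,0.36],[0,0,0,0,0,0,0.36]]}}

```text
time_s: 18.55
tcp_pos: [0.5092, -0.0161, 0.0594]
eef_rot: [-179.7, 0.1, 172.7]
contact_force: [1.7, 2.8, 0.4]
gripper_width: 0.0593
```

```bash
python3 g.py .508 -.021 .057 172.4;python3 - <<'E'
from ov import *
for n in("side","top"): cv2.imwrite(f"pics/{n}18.png",r.capture(n)[:,:,::-1])
B=(0,0,255);Y=(0,255,255);C=(255,255,0)
p=r.get_state()["tcp_pos"]; j=p[:2]+.0444*np.array([-.13,-.99]); print(j)
draw("top","pics/top18.png","pics/c22.png",[(circ(*j,.046,0),Y),(circ(*j,.046,.118),C)],290,150,440,290,4)
E
```

```text
t 18.55 p [ 0.5092 -0.0161  0.0594] e [-1.797e+02  1.000e-01  1.727e+02] F [1.7 2.8 0.4] w 0.0593
turn(rad) [-0.004  0.001  0.004] deg [-0.3  0.1  0.3] shift mm [ 0.6 -5.   2.5] dist 5.6
[ 0.50338533 -0.05993347]
```

View pics/c22.png

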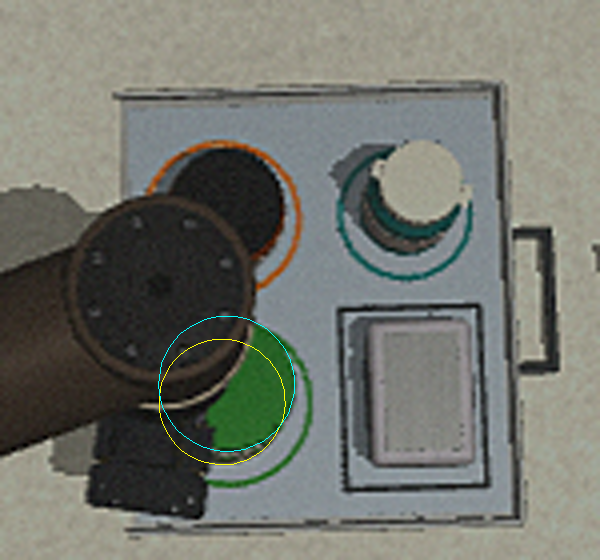

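Call:
{"op": "step_arm", "data": {"deltas": [[0,0,0,0,-5,0,0.36],[0,0,0,0,-1,0,0.36],[0,0,0,0,0,0,0.36],[0,0,0,0,15,0,0.36],[0,0,0,0,35,0,0.36],[0,0,0,0,45,0,0.36],[0,0,0,0,45,-10,0.36],[0,0,0,0,40,-30,0.36],[0,0,0,0,30,-40,0.36],[0,0,0,0,0,0,0.36]]}}

```text
time_s: 19.65
tcp_pos: [0.5332, 0.195, 0.1388]
eef_rot: [-179.3, -0.3, 172.5]
contact_force: [-0.2, -0.6, -0.1]
gripper_width: 0.0594
```

```bash
python3 g.py .508 -.021 .057 172.4;python3 - <<'E'
from ov import *
for n in("side","top"): cv2.imwrite(f"pics/{n}19.png",r.capture(n)[:,:,::-1])
crop("t","pics/top19.png",310,160,440,290,"pics/c23.png",5)
E
```

```text
t 19.65 p [0.5332 0.195  0.1388] e [-179.3   -0.3  172.5] F [-0.2 -0.6 -0.1] w 0.0594
turn(rad) [-0.013 -0.005  0.001] deg [-0.7 -0.3  0.1] shift mm [  -3.8 -216.4   84.5] dist 232.4
```

View pics/c23.png

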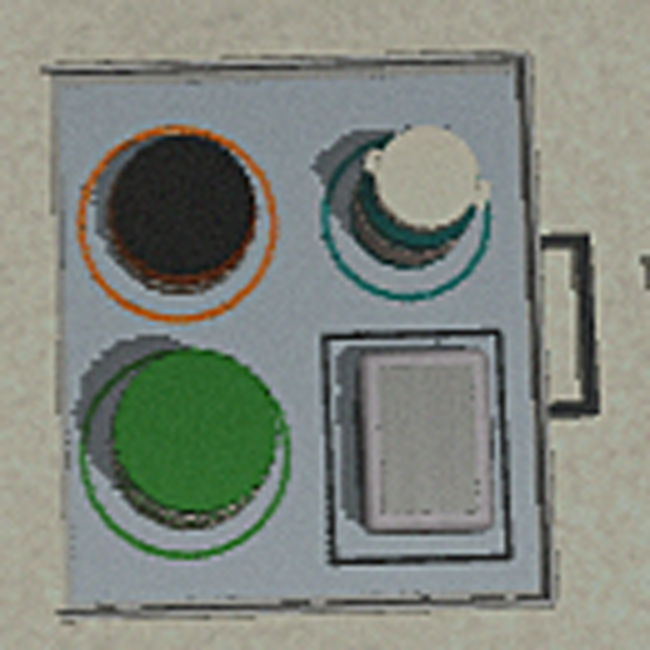

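View pics/side19.png

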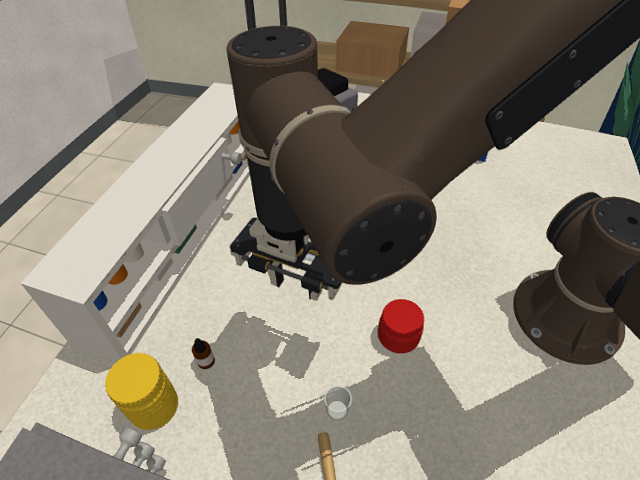

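View pics/top19.png

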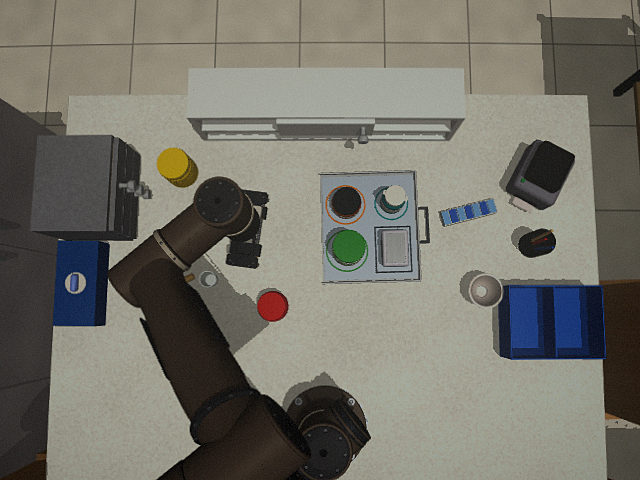

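Run:
```python
from ov import *
c=lambda u,v:(310+(u+.5)/5-.5,160+(v+.5)/5-.5)
print("tub",w("top",*c(195.5,431),.118),"ring",w("top",*c(185.5,453.5),0))
P=[w("top",*c(*p),.05)[:2] for p in [(360,350),(488,349),(494,531),(363,531)]];print(np.mean(P,0), w("top",*c(417,446),0))
r.capture("top");s=r.get_state();print(s["contact_force"],s["qd"])
B=(0,0,255);C=(255,255,0);Y=(0,255,255)
draw("top","pics/top19.png","pics/c24.png",[(circ(.502,-.0665,.046,.118),C),(circ(.6353,-.0611,.043,.072),C),(circ(.5025,-.0649,.058,0),B)],310,160,440,290,5)
```

```text
tub [ 0.50232645 -0.06668188  0.118     ] ring [ 0.50244932 -0.0647987   0.        ]
[ 0.50559045 -0.19956291] [ 0.50749642 -0.20000896  0.        ]
[-0.00111275  0.2609774  -0.27606078] [-1.22767288  0.38823819 -1.26109703 -0.07247979  0.39846143  0.23714253]
```

View pics/c24.png

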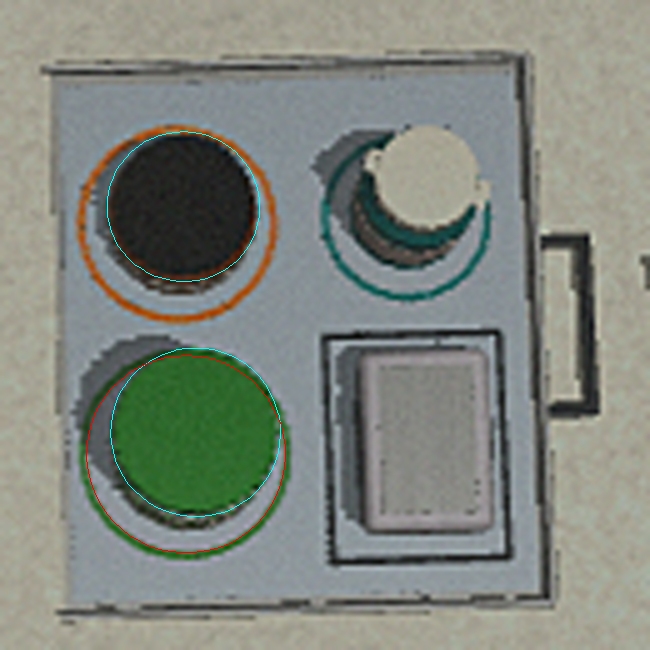

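Call:
{"op": "step_arm", "data": {"deltas": [[0,0,0,0,0,-20,0.36],[0,0,0,0,0,0,0.36],[0,0,0,0,0,0,0.36]]}}

```text
time_s: 20.1
tcp_pos: [0.5268, 0.1872, 0.1503]
eef_rot: [-178.7, -1.1, 172.1]
contact_force: [0.3, -0.5, 0.0]
gripper_width: 0.0596
```

```bash
python3 -c "
from plant import r
print(r.close_job())"
```

```text
the job is handed in; nothing more can be done
None
```

The tray is set out to match its card, and I handed the job in after about 20 s of robot time. I slid the tin in with a light grip and pushed the jar and then the tub with the half-open fingers.

My last overhead measurements, with the camera good to about 2 mm and 13 mm allowed:

| Item | Distance from its outline's centre |
|---|---|
| Tub | about 2 mm |
| Jar | about 4 mm |
| Tin | about 2 mm, and square to its rectangle |
| Bottle | 2–6 mm (I did not move it) |

- **At hand-in:** the arm was clear of everything, with a force reading near zero.
- **Other things on the worktop:** in the last pictures they looked unmoved. I checked this by eye only, and the spatula was partly hidden by the arm in both views.
- **Disagreement between cameras:** before the moves, the side camera put the objects 6–14 mm further left (+y) than the top camera, mostly from reading the lids at an angle. I used the top camera, and the push contact points agreed with it.
- **While pushing the jar:** the fingers drifted up to about 30 mm above the surface and pressed on it with up to about 9 N. The jar stayed upright.

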